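Start the guard nut on the fan's neck

TASK

The stall's fan is on its back with the rear guard in place: pick up the big white flange nut and fit it, flange down, on the black threaded neck. If it will not go in, do not force it clockwise: turn it gently anticlockwise, seen from above, until you feel the thread drop in, then turn it clockwise until it is fully home with its flange flat on the hub, and let go. Leave the other things where they are.

Things in the scene. Friction and masses are not known exactly. Their poses are not given: they have to be found in the camera images.
- nut: Loose white plastic hex flange nut, about 70 g, lying flange down on the table: hexagon 50 mm across flats (a flat faces its own x axis and each 60 degrees from it), 32 mm tall in all, round flange 66 mm across and 3 mm thick at the bottom, through bore 39 mm. Origin: centre of its underside; z up along the axis.
- nut_lugs (a point): Point on the nut's axis 2.5 mm above its underside, level with the three round thread lugs inside the bore: each 5 mm thick, one on the nut's x axis and one at each 120 degrees from it, their tips 15 mm from the axis.
- fan: Fan head lying on its back, fixed: lime motor housing, round wire guard 230 mm across (wires about 40 mm above the table, rim 50 mm), in the centre a dark green hub with the black threaded neck. Origin: centre of its underside on the table, z up along the neck's axis; its yaw says nothing of the thread.
- fan_hub (a point): Centre of the hub's flat top, 72 mm across, 48 mm above the table. Nut underside above it: 11 to 15 mm riding on top of the thread (rises as it is turned anticlockwise, up to 80 degrees, then falls off the end), 4 mm dropped into the entry (17 degrees free play; a stop rib blocks further anticlockwise), 0 home after 55 to 72 degrees clockwise; a hard stop 25 degrees on.
- neck_top (a point): Top of the fixed neck's core, 23 mm above the hub: core 28 mm across, tapered top; steel shaft 8 mm across 10 mm higher. Right-handed three-start thread 36 mm across, its angle unknown, new each time, repeating each 120 degrees. Clockwise on top of the thread the nut jams on a rib 17 mm above the hub; set down on a rib (up to 17 mm) it first drops to 11 mm. Side play 1.2 mm.
- jar: Small glass jar with a blue cap, 40 mm across, 45 mm tall. Leave alone. Origin: centre of its underside.
- spinner: Dark lime plastic spinner cap, 42 mm across, 26 mm tall. Leave alone. Origin: centre of its underside.
- brush: Paint brush 200 mm long lying on the table. Leave alone. Origin: under the middle.
- screwdriver: Screwdriver 180 mm long with a red handle lying on the table. Leave alone. Origin: under the middle.
- paint: Red paint bottle, 54 mm across, 130 mm tall. Leave alone. Origin: centre of its underside.
- pot: Blue ceramic cup, 70 mm across, 70 mm tall. Leave alone. Origin: centre of its underside.
Mind the look-alikes: they are no part of the job. Of the things that look like the nut, the largest one is meant.

How it is judged:
By the outcome, as a careful person would: the job done as asked, in the order asked, and still so for the second after the job is handed in, with the robot touching nothing.
It also fails if it takes over 58 s, if anything falls off the work surface, if the arm or the gripper's body presses on something with over 40 N, if the wrist force passes 120 N, or if a joint passes its speed limit or range.

ROBOT

A 6-joint arm with a two-finger parallel gripper is mounted at the origin on the work surface. World frame = base frame: x ahead of the robot, y to its left, z up, the work surface at z = 0. Lengths are in m, angles in degrees, forces in N, time in s.
With the tool pointing down it reaches from about 0.275 to 0.725 m from the base axis. Payload 15.9 kg.
Tool frame: the origin (TCP) lies at the very end of the fingers, on their centre line; the grasp point (between the pads) lies bot.hold_point_z behind it (bot.hold_point_z is the distance from the TCP to the grasp point, in m); y points along the fingers, z is the direction in which the jaws open and shut, and the axes are right-handed (so a half turn about y gives the same grasp; the last joint's range is limited). The gripper opens to 85 mm and grips with 20 to 120 N. Pads are 22 mm wide; open, the fingers measure 114 mm over their backs; the gripper's body (76 mm by 85 mm) begins 54 mm behind the grasp point. The pads swing forward as they close: fully open they stand 13 mm farther back than shut.
Start: joints at [65.374, 12.198, -1.971, 75.831, 0, 90], TCP at [0.208, 0.455, 0.231] pointing down, gripper open.
Joint ranges: [-170.91, 170.91], [-42.67, 98.43], [-65.05, 77.54], [-120.47, 116.71], [-90, 82.35], [-180, 180]. Speed limits (degrees/s): [108.29, 108.29, 136.94, 147.25, 180, 180].

INTERFACE

Orientations are given as [roll, pitch, yaw] about the fixed x, y, z axes, in that order (R = Rz(yaw) Ry(pitch) Rx(roll)).
In Python, from cell import bot gives the robot as it stands. The module is installed in compiled form; this text tells all that it offers.
- The arm moves only by the shell command python3 -m inch 'ROWS' [FORCE]. ROWS is JSON, a list of rows, each an object with "xyz": the shift along the tool's x, y, z in mm, a list of three; "roll": the turn about the tool's y in degrees; "jaw": the finger opening in mm, from 0 to 85.4. In form: [{"xyz": [tx, ty, tz], "roll": roll, "jaw": jaw}, ...]. A call has exactly 5 rows; each row is the pose to reach, as a shift and turn from the pose commanded when the call began, along the tool's axes at that moment; what a row does not reach only later rows make up. A row lasts 1/10 s, in which the tool goes at most 50 mm and 8.59 degrees, less where a joint would pass 70% of its speed; a pose out of reach is approached as far as the arm can. A call with a gripper value outside its range is refused whole. The fingers move at their own pace and stop on an object; FORCE is the grip in N (left out, the last holds). Time passes only in rows, so rows that repeat a pose let the fingers close, or fill a call up. It gives the time, the measured TCP pose, the force and the opening at its end, in the units of the state.
- bot.state(): the state, without advancing time (a new reading comes with each control period).
- bot.get_image(name): name is "scene" or "top"; returns a dict with "color" (480x640x3 uint8, red, green, blue), "camera_matrix" (3x3 intrinsics, pixels), "k1" (the pictures are not rectified: a ray, as slopes to the right and down, at radius r is drawn at 1 + k1 r^2 times it, then the intrinsics apply), "camera_from_world" (4x4, takes a point from world to camera coordinates). Camera axes: x right, y up, looking along -z (the intrinsics and any distortion apply to the point x, -y, -z); pixel columns grow to the right and rows downward; lengths in m; the calibration is good to about 2 mm. A picture is of the moment at which its call begins. There is no depth.
- bot.hand_in(): hands the job in, once; it reports no verdict.
The state is a dict: "t": time; "joint_positions": joint angles; "joint_vel": joint speeds; "joint_efforts": joint torques, N m; "position": TCP position; "tcp_rot": TCP orientation; "force": force on the tool from outside, world axes, zero at the start; "torque": the same for the moment, N m; "gripper_width": finger opening in m.
Only numpy, scipy, OpenCV 4.12 (cv2) and the standard library are available. Lean on these libraries where they do the work, as an engineer would, in place of code of your own. Each camera call takes 0.05 s, during which the arm holds its last target. There are 200 camera calls.

## Working session

There is one attempt and no reset: what is moved stays moved. The work goes in short steps, Python scripts to look and compute and a shell command to move; the robot and the scene stay as the last step left them, time stands still between calls to the robot, and variables do not carry over. Pictures are saved under pics/ and viewed, about 8 in all and at most 12, crops included, and the job is handed in when it is done.

```bash
mkdir -p pics; cat > h.py <<'E'
import numpy as np, cv2
from cell import bot
def snap(n,f):
    d=bot.get_image(n); cv2.imwrite(f'pics/{f}.png',d['color'][:,:,::-1]); np.savez(f'pics/{f}.npz',**{k:d[k] for k in('color','camera_matrix','k1','camera_from_world')}); return d
def load(f): return np.load(f'pics/{f}.npz')
def px2w(d,u,v,z):
    K=d['camera_matrix'];T=d['camera_from_world'];k=float(d['k1'])
    a=np.array([(u-K[0,2])/K[0,0],(v-K[1,2])/K[1,1]]);s=a.copy()
    for _ in range(20): s=a/(1+k*(s@s))
    R=T[:3,:3];c=-R.T@T[:3,3];r=R.T@np.array([s[0],-s[1],-1]);return c+r*(z-c[2])/r[2]
def w2px(d,p):
    K=d['camera_matrix'];T=d['camera_from_world'];k=float(d['k1'])
    q=T[:3,:3]@np.array(p)+T[:3,3];s=np.array([q[0],-q[1]])/-q[2];s=s*(1+k*(s@s));return K[0,0]*s[0]+K[0,2],K[1,1]*s[1]+K[1,2]
def crop(f,u0,v0,u1,v1,o,s):
    cv2.imwrite(f'pics/{o}.png',cv2.resize(cv2.imread(f'pics/{f}.png')[v0:v1,u0:u1],None,fx=s,fy=s,interpolation=cv2.INTER_CUBIC))
E
python3 - <<'E'
from h import *
a=snap('top','t0');b=snap('scene','s0')
for d in(a,b):
    T=d['camera_from_world'];print(-T[:3,:3].T@T[:3,3],T[:3,:3].round(2).tolist(),d['camera_matrix'][0,0])
s=bot.state();print(s['position'],s['tcp_rot'],s['force'],s['gripper_width'],bot.hold_point_z,s['t'])
E
```

```text
[ 0.27164789 -0.02333937  1.18227844] [[0.13, -0.99, 0.01], [0.97, 0.13, 0.2], [-0.2, -0.02, 0.98]] 569.7295455625904
[1.0264372  0.37033489 0.68556691] [[-0.58, 0.81, 0.02], [-0.54, -0.41, 0.73], [0.6, 0.42, 0.68]] 447.4395771111655
[0.20823515 0.45426227 0.2308705 ] [-9.00555237e+01 -5.17041086e-04 -2.46272114e+01] [-0.83157084 -0.09239404  0.03068953] 0.08582125876873022 0.0187 0.1
```

View pics/t0.png

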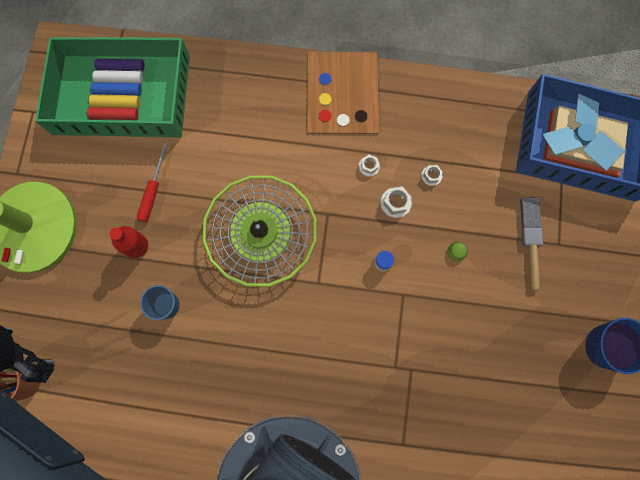

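View pics/s0.png

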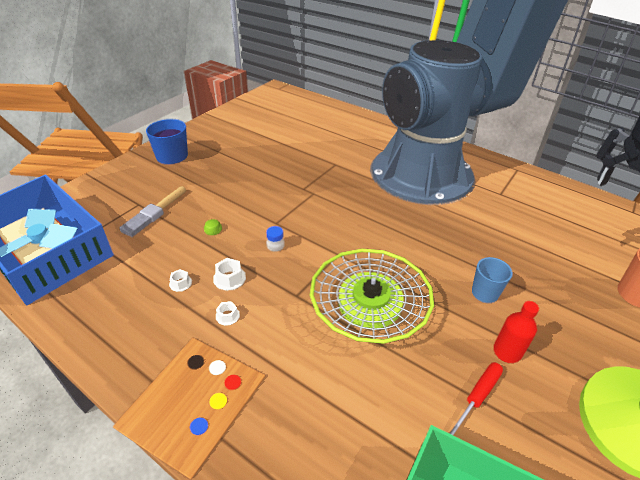

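The top view shows the big nut at about (396,202), two small look-alikes at (369,166) and (431,176), and the fan neck at (259,229). I'll enlarge the nut and the neck from both views.

```bash
python3 - <<'E'
from h import *
t=cv2.imread('pics/t0.png');s=cv2.imread('pics/s0.png')
def c(i,u,v): return cv2.resize(i[v-25:v+25,u-33:u+33],(396,300),interpolation=cv2.INTER_CUBIC)
cv2.imwrite('pics/c0.png',np.vstack([np.hstack([c(t,396,202),c(t,259,229)]),np.hstack([c(s,229,273),c(s,373,290)])]))
E
```

```text
(no output)
```

View pics/c0.png

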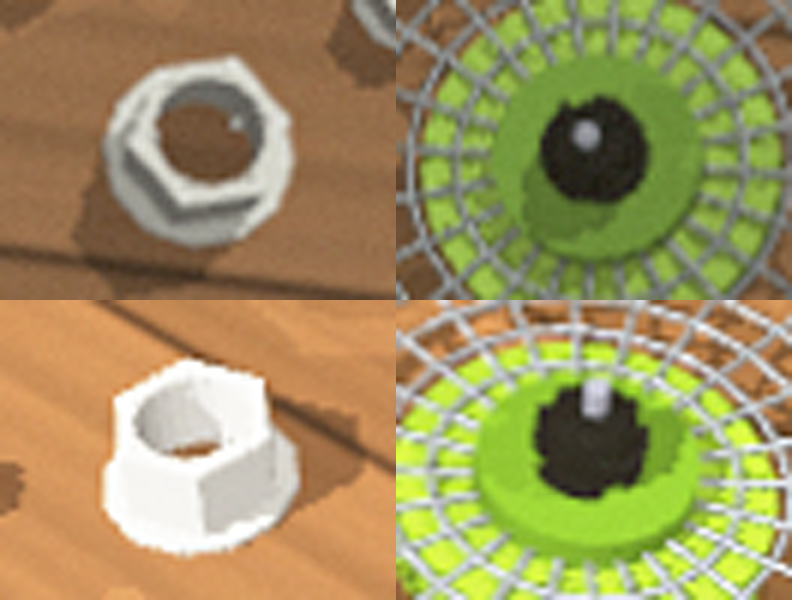

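Crop readings: nut flange centre about (199,152), nut bore top about (212,131), hub centre about (199,160) and shaft tip about (190,135), all in crop pixels at 6x. The hexagon's top corners are also visible.

```bash
python3 - <<'E'
from h import *
t=load('t0');s=load('s0')
P=lambda d,o,x,y,z: px2w(d,o[0]+x/6-.5+.08,o[1]+y/6-.5+.08,z).round(4)
A=(363,177);B=(226,204);C=(196,248);D=(340,265)
print('nut flange',P(t,A,199,152,.002),'bore',P(t,A,212,131,.032))
V=np.array([P(t,A,x,y,.032)for x,y in[(235,58),(290,125),(260,190),(180,208),(125,143),(155,80)]]);c=V.mean(0);print('hexc',c,np.degrees(np.arctan2(V[:,1]-c[1],V[:,0]-c[0])).round(),np.linalg.norm(V-c,axis=1))
print('scene nut flange bottom',P(s,C,201,184,.003),'bore',P(s,C,193,120,.032))
V=np.array([P(s,C,x,y,.032)for x,y in[(190,62),(267,78),(271,131),(200,170),(115,102)]]);print('hex ang',np.degrees(np.arctan2(*(V-P(s,C,193,118,.032))[:,[1,0]].T)).round())
print('hub top',P(t,B,199,160,.048),'shaft',P(t,B,190,135,.081),'core',P(t,B,198,148,.071))
print('hub scene',P(s,D,192,146,.048),'shaft',P(s,D,201,83,.081))
E
```

```text
nut flange [ 0.6087 -0.1461  0.002 ] bore [ 0.6083 -0.1467  0.032 ]
hexc [ 0.60705 -0.1452   0.032  ] [ -13.  -76. -131.  166.  104.   50.] [0.02952037 0.02928622 0.02690005 0.02864459 0.02921391 0.02645907]
scene nut flange bottom [ 0.6111 -0.1448  0.003 ] bore [ 0.6088 -0.1461  0.032 ]
hex ang [-134.  167.  114.   50.  -69.]
hub top [0.4983 0.1293 0.048 ] shaft [0.4996 0.1291 0.081 ] core [0.4977 0.1272 0.071 ]
hub scene [0.4958 0.1264 0.048 ] shaft [0.499  0.1278 0.081 ]
```

```bash
cat >> h.py <<'E'
def go(x,y,z,jaw):
    """tool-frame shift (mm) and roll to reach TCP x,y,z (m), jaw-axis angle (deg), tool down"""
    from scipy.spatial.transform import Rotation as R
    s=bot.state();r=R.from_euler('xyz',s['tcp_rot'],degrees=True).as_matrix()
    cur=np.degrees(np.arctan2(r[1,2],r[0,2]))
    print('shift',(r.T@(np.array([x,y,z])-s['position'])*1e3).round(1),'roll',round((cur-jaw+180)%360-180,1),'| jaw now',cur.round(1),'t',s['t'],'j6',round(s['joint_positions'][5],1),'F',np.round(s['force'],1),'tilt',np.degrees(np.arccos(-r[2,1])).round(2))
E
python3 - <<'E'
from h import *
t=load('t0')
for n,u,v,z in[('nut2',369,166,.015),('nut3',431,176,.015),('jar',385,260,.045),('spin',457,251,.026)]: print(n,px2w(t,u,v,z).round(3))
go(.6085,-.146,.10,-42)
E
```

```text
nut2 [ 0.677 -0.079  0.015]
nut3 [ 0.673 -0.214  0.015]
jar [ 0.472 -0.133  0.045]
spin [ 0.515 -0.282  0.026]
shift [ 614.   131.2 -378.7] roll 107.4 | jaw now 65.4 t 0.1 j6 90.0 F [-0.8 -0.1  0. ] tilt 0.06
```

```bash
python3 -m inch '[{"xyz":[614,131,-379],"roll":107,"jaw":70},{"xyz":[614,131,-379],"roll":107,"jaw":70},{"xyz":[614,131,-379],"roll":107,"jaw":70},{"xyz":[614,131,-379],"roll":107,"jaw":70},{"xyz":[614,131,-379],"roll":107,"jaw":70}]' 60; python3 -c "
from h import *
go(.6085,-.146,.10,-42)"
```

```text
t: 0.6
position: [0.3453, 0.248, 0.1862]
tcp_rot: [-90.0, -0.0, -67.9]
force: [1.1, 0.6, -0.3]
gripper_width: 0.0702
shift [464.1  86.2  95.9] roll 64.1 | jaw now 22.1 t 0.6 j6 103.6 F [ 1.1  0.6 -0.3] tilt 0.0
```

```bash
python3 -m inch '[{"xyz":[464,86,96],"roll":64,"jaw":70},{"xyz":[464,86,96],"roll":64,"jaw":70},{"xyz":[464,86,96],"roll":64,"jaw":70},{"xyz":[464,86,96],"roll":64,"jaw":70},{"xyz":[464,86,96],"roll":64,"jaw":70}]' 60; python3 -c "
from h import *
go(.6085,-.146,.10,-42)"
```

```text
t: 1.1
position: [0.4833, 0.0441, 0.1415]
tcp_rot: [-90.0, 0.0, -110.9]
force: [1.6, 0.4, 0.1]
gripper_width: 0.0694
shift [132.8  41.5 184.9] roll 21.1 | jaw now -20.9 t 1.1 j6 116.1 F [1.6 0.4 0.1] tilt 0.01
```

```bash
python3 -m inch '[{"xyz":[133,41,185],"roll":21,"jaw":70},{"xyz":[133,41,185],"roll":21,"jaw":70},{"xyz":[133,41,185],"roll":21,"jaw":70},{"xyz":[133,41,185],"roll":21,"jaw":70},{"xyz":[133,41,185],"roll":21,"jaw":70}]' 60; python3 -c "
from h import *
go(.6085,-.146,.035,-42)
t=cv2.imread('pics/t0.png')
snap('top','t1');snap('scene','s1')
a=cv2.imread('pics/t1.png');b=cv2.imread('pics/s1.png')
c=lambda i,u,v:cv2.resize(i[v-50:v+50,u-33:u+33],(396,600),interpolation=cv2.INTER_CUBIC)
cv2.imwrite('pics/c1.png',np.hstack([c(a,396,190),c(b,229,250)]))"
```

```text
t: 1.6
position: [0.6099, -0.1463, 0.0996]
tcp_rot: [-90.0, -0.0, -131.7]
force: [0.4, 1.1, -0.4]
gripper_width: 0.0702
shift [ 0.6 64.6 -1.2] roll 0.3 | jaw now -41.7 t 1.6 j6 118.2 F [ 0.4  1.1 -0.4] tilt 0.06
```

View pics/c1.png

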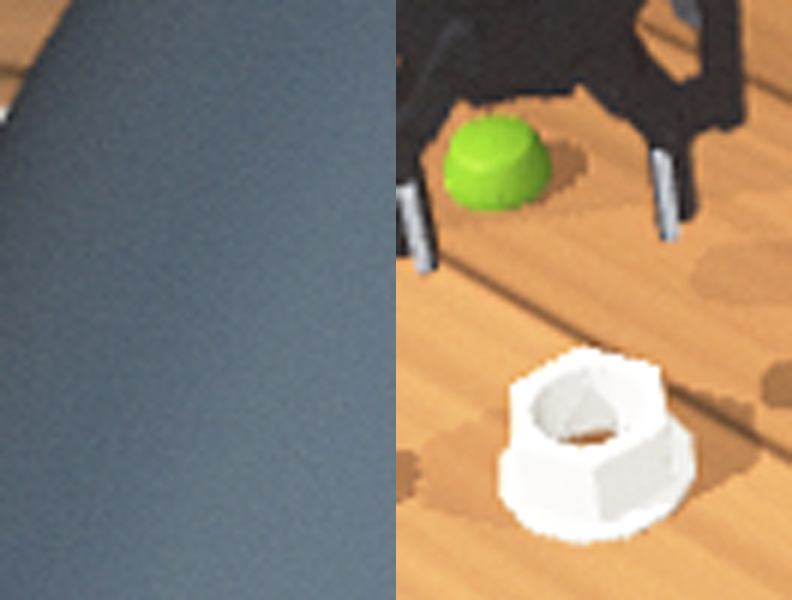

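The scene view shows the open fingers straddling the nut. I'll descend and grip.

```bash
python3 -m inch '[{"xyz":[0.6,40,-1.2],"roll":0.3,"jaw":70},{"xyz":[0.6,75,-1.2],"roll":0.3,"jaw":70},{"xyz":[0.6,94,-1.2],"roll":0.3,"jaw":70},{"xyz":[0.6,94,-1.2],"roll":0.3,"jaw":45},{"xyz":[0.6,94,-1.2],"roll":0.3,"jaw":45}]' 40;  python3 -m inch '[{"xyz":[0,0,0],"roll":0,"jaw":45},{"xyz":[0,0,0],"roll":0,"jaw":45},{"xyz":[0,0,0],"roll":0,"jaw":45},{"xyz":[0,-1,0],"roll":0,"jaw":45},{"xyz":[0,-1,0],"roll":0,"jaw":45}]' 40; python3 -c "
from h import *
snap('scene','s2');crop('s2',160,180,310,300,'c2',5)
go(.498,.128,.11,-42)"
```

```text
t: 2.2
position: [0.6078, -0.1426, 0.0076]
tcp_rot: [-90.0, -0.0, -131.8]
force: [-0.2, -0.3, -0.0]
gripper_width: 0.0494
t: 2.7
position: [0.608, -0.1431, 0.0084]
tcp_rot: [-90.0, 0.0, -131.9]
force: [-1.1, 0.3, -1.4]
gripper_width: 0.0493
shift [-128.5 -101.8 -262.8] roll 0.1 | jaw now -41.9 t 2.75 j6 118.6 F [-0.1  0.5 -1.3] tilt 0.02
```

View pics/c2.png

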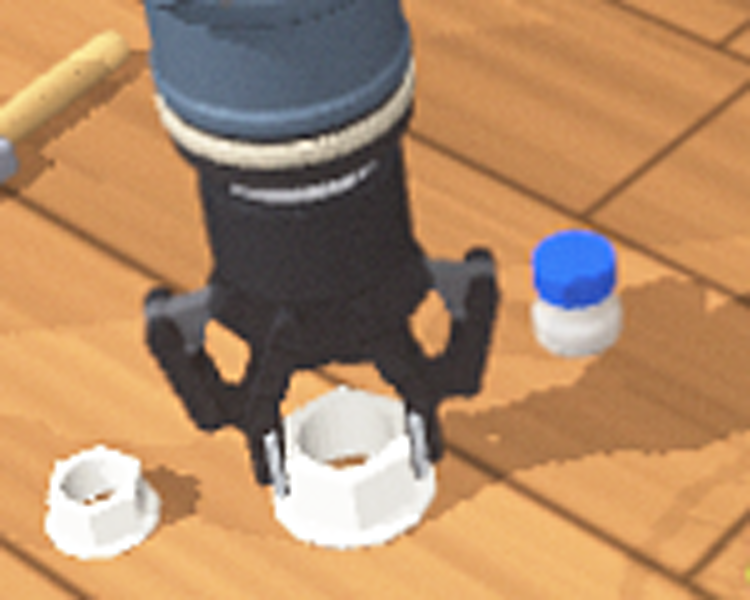

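Gripped, 49.3 mm, flats aligned. Lift and carry to above the neck.

```bash
python3 -m inch '[{"xyz":[0,-40,0],"roll":0,"jaw":45},{"xyz":[0,-80,0],"roll":0,"jaw":45},{"xyz":[-20,-110,-40],"roll":0,"jaw":45},{"xyz":[-40,-110,-80],"roll":0,"jaw":45},{"xyz":[-60,-110,-120],"roll":0,"jaw":45}]' 40; python3 -m inch '[{"xyz":[-20,0,-40],"roll":0,"jaw":45},{"xyz":[-40,0,-80],"roll":0,"jaw":45},{"xyz":[-60,0,-120],"roll":0,"jaw":45},{"xyz":[-68,0,-143],"roll":0,"jaw":45},{"xyz":[-68,0,-143],"roll":0,"jaw":45}]' 40;python3 -m inch '[{"xyz":[0,0,0],"roll":0,"jaw":45},{"xyz":[0,0,0],"roll":0,"jaw":45},{"xyz":[0,0,0],"roll":0,"jaw":45},{"xyz":[0,0,0],"roll":0,"jaw":45},{"xyz":[0,0,0],"roll":0,"jaw":45}]' 40; python3 -c "
from h import *
go(.498,.128,.11,-42);print(bot.state()['position'],bot.state()['joint_positions'])
snap('scene','s3');crop('s3',300,180,460,300,'c3',5);snap('top','t3')"
```

```text
t: 3.25
position: [0.5584, -0.0171, 0.1192]
tcp_rot: [-89.9, 0.1, -131.9]
force: [0.8, 0.2, -0.8]
gripper_width: 0.0491
t: 3.75
position: [0.4961, 0.1303, 0.1182]
tcp_rot: [-90.0, 0.0, -131.7]
force: [-0.5, -0.0, 0.3]
gripper_width: 0.0492
t: 4.25
position: [0.4976, 0.1274, 0.118]
tcp_rot: [-90.0, -0.0, -131.9]
force: [0.5, 0.7, -1.1]
gripper_width: 0.0496
shift [-0.7  8.  -0.2] roll 0.1 | jaw now -41.9 t 4.25 j6 146.3 F [ 0.5  0.7 -1.1] tilt 0.0
[0.49762327 0.1273528  0.11795339] [ 1.43561315e+01  1.66169717e+01 -1.29012829e+01  6.04848804e+01
 -1.60026296e-03  1.46273409e+02]
```

View pics/c3.png

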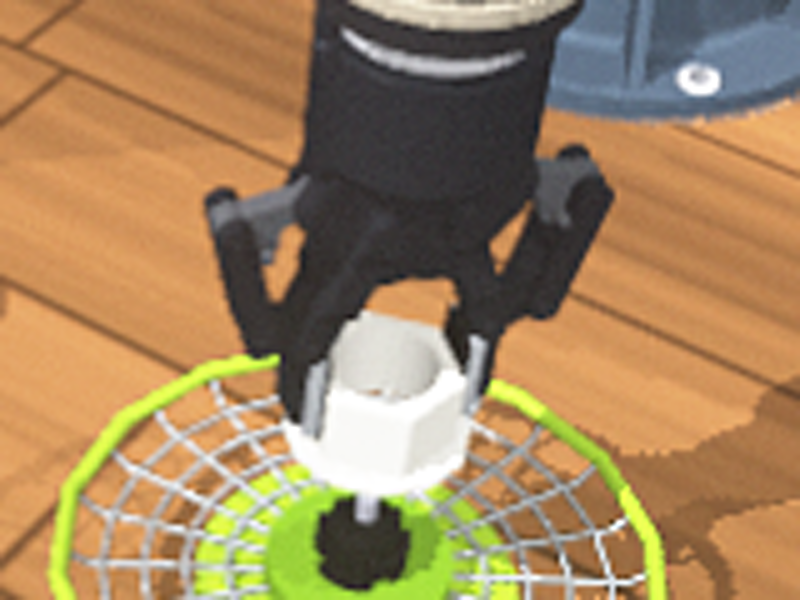

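The crop shows the nut just above the neck: flange edges at x 283 and 470, bottom at y 495, shaft tip at (367,497) in crop pixels. I'll fit both axes in the same camera.

```bash
python3 - <<'E'
from h import *
from scipy.optimize import least_squares
d=load('s3');th=np.linspace(0,2*np.pi,180)
def ext(x,y,z,r): 
    p=np.array([w2px(d,(x+r*np.cos(a),y+r*np.sin(a),z)) for a in th]);return np.array([p[:,0].min(),p[:,0].max(),p[:,1].max(),p[:,1].min()])
im=cv2.imread('pics/s3.png').astype(int)
# bright-white mask around flange
m=(im.min(2)>175)&(im.max(2)-im.min(2)<40);m[:,:355]=0;m[:,397:]=0;m[:255]=0;m[280:]=0
ys,xs=np.nonzero(m);print('white',xs.min(),xs.max(),ys.max())
obs=np.array([300+283/5-.4,300+470/5-.4,180+495/5-.4])
for z in(.108,.111):
    f=least_squares(lambda q:(ext(q[0],q[1],z,.033)[:3]-obs),[.498,.128]);print('nut',z,f.x,f.fun.round(2))
# hub circle from s0 green: dark-green hub colour near
for f in('s0',):
    i=cv2.imread('pics/s0.png')
    print('pred hub ext',ext(.498,.128,.048,.036).round(1),'shaft tip',w2px(d,(.498,.128,.081)),'nut c',w2px(d,(.498,.128,.111)))
    b=(i.max(2)<75);b[:,:355]=0;b[:,392:]=0;b[:275]=0;b[305:]=0
    y,x=np.nonzero(b);print('neck black',x.min(),x.max(),y.min(),y.max(),'pred core top',ext(.498,.128,.071,.014).round(1),'thread r18 z.055',ext(.498,.128,.055,.018).round(1))
E
```

```text
white 355 396 279
nut 0.108 [0.4925994  0.12457849] [ 0.66 -0.66  0.05]
nut 0.111 [0.49520946 0.12575862] [ 0.57 -0.57  0.04]
pred hub ext [352.9 390.6 304.5 276.3] shaft tip (np.float64(373.47572633810285), np.float64(278.1449605189035)) nut c (np.float64(375.16439589919975), np.float64(266.79619274884783))
neck black 363 381 280 297 pred core top [365.5 380.4 287.4 276.4] thread r18 z.055 [362.6 381.5 294.7 280.6]
```

```bash
python3 -m inch '[{"xyz":[-2,10,0],"roll":0,"jaw":45},{"xyz":[-2,20,0],"roll":0,"jaw":45},{"xyz":[-2,30,0],"roll":0,"jaw":45},{"xyz":[-2,37,0],"roll":0,"jaw":45},{"xyz":[-2,37,0],"roll":0,"jaw":45}]' 40; python3 -m inch '[{"xyz":[0,1,0],"roll":0,"jaw":45},{"xyz":[0,2,0],"roll":0,"jaw":45},{"xyz":[0,3,0],"roll":0,"jaw":45},{"xyz":[0,4,0],"roll":0,"jaw":45},{"xyz":[0,4,0],"roll":0,"jaw":45}]'; python3 -c "
from h import *
snap('scene','s4');crop('s4',300,180,460,300,'c4',5);go(.498,.128,.07,-42)"
```

```text
t: 4.85
position: [0.4979, 0.1291, 0.0797]
tcp_rot: [-90.1, -0.1, -131.9]
force: [-0.2, -0.5, -1.0]
gripper_width: 0.0494
t: 5.35
position: [0.4988, 0.1293, 0.077]
tcp_rot: [-90.0, 0.0, -131.9]
force: [-0.1, -0.0, 0.3]
gripper_width: 0.0495
shift [1.5 7.1 0.3] roll 0.1 | jaw now -41.9 t 5.4 j6 146.4 F [ 0.2 -0.3 -0.7] tilt 0.0
```

View pics/c4.png

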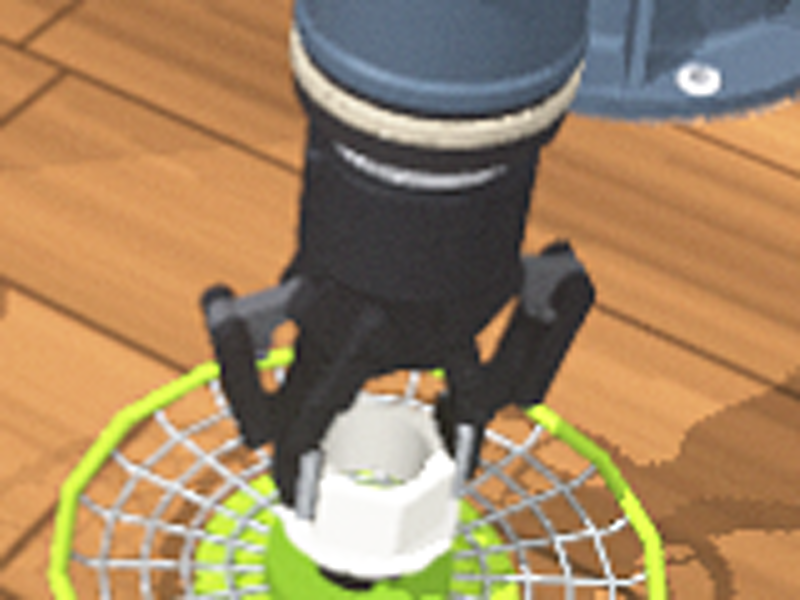

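Nut centred over the neck within what I can see (flange mid x ≈367, neck mid ≈360–365, black neck peeping under the front edge). Probing down.

```bash
for i in 1; do python3 -m inch '[{"xyz":[0,1,0],"roll":0,"jaw":45},{"xyz":[0,2,0],"roll":0,"jaw":45},{"xyz":[0,3,0],"roll":0,"jaw":45},{"xyz":[0,3,0],"roll":0,"jaw":45},{"xyz":[0,3,0],"roll":0,"jaw":45}]'; done;  python3 -m inch '[{"xyz":[0,0.5,0],"roll":0,"jaw":45},{"xyz":[0,1,0],"roll":0,"jaw":45},{"xyz":[0,1.5,0],"roll":0,"jaw":45},{"xyz":[0,1.5,0],"roll":0,"jaw":45},{"xyz":[0,1.5,0],"roll":0,"jaw":45}]'
```

```text
t: 5.9
position: [0.4987, 0.1293, 0.074]
tcp_rot: [-90.0, -0.0, -131.9]
force: [-0.1, 0.2, -0.8]
gripper_width: 0.0488
t: 6.4
position: [0.4987, 0.1293, 0.0725]
tcp_rot: [-90.0, -0.0, -131.9]
force: [0.2, 0.7, -0.7]
gripper_width: 0.0493
```

```bash
python3 -m inch '[{"xyz":[0,0.5,0],"roll":0,"jaw":45},{"xyz":[0,1,0],"roll":0,"jaw":45},{"xyz":[0,1.5,0],"roll":0,"jaw":45},{"xyz":[0,1.5,0],"roll":0,"jaw":45},{"xyz":[0,1.5,0],"roll":0,"jaw":45}]'; python3 -m inch '[{"xyz":[0,0.5,0],"roll":0,"jaw":45},{"xyz":[0,1,0],"roll":0,"jaw":45},{"xyz":[0,1,0],"roll":0,"jaw":45},{"xyz":[0,1,0],"roll":0,"jaw":45},{"xyz":[0,1,0],"roll":0,"jaw":45}]'
```

```text
t: 6.9
position: [0.4988, 0.1293, 0.071]
tcp_rot: [-90.0, -0.0, -131.9]
force: [0.1, -0.5, -1.6]
gripper_width: 0.0496
t: 7.4
position: [0.4989, 0.1293, 0.07]
tcp_rot: [-90.0, 0.0, -131.9]
force: [1.5, -1.2, -0.2]
gripper_width: 0.0495
```

```bash
for i in 1; do python3 -m inch '[{"xyz":[0,0.5,0],"roll":0,"jaw":45},{"xyz":[0,1,0],"roll":0,"jaw":45},{"xyz":[0,1,0],"roll":0,"jaw":45},{"xyz":[0,1,0],"roll":0,"jaw":45},{"xyz":[0,1,0],"roll":0,"jaw":45}]'; done; python3 -m inch '[{"xyz":[0,0.5,0],"roll":0,"jaw":45},{"xyz":[0,1,0],"roll":0,"jaw":45},{"xyz":[0,1,0],"roll":0,"jaw":45},{"xyz":[0,1,0],"roll":0,"jaw":45},{"xyz":[0,1,0],"roll":0,"jaw":45}]'
```

```text
t: 7.9
position: [0.4989, 0.1294, 0.069]
tcp_rot: [-90.0, 0.0, -131.9]
force: [2.7, -0.4, 0.2]
gripper_width: 0.0492
t: 8.4
position: [0.4989, 0.1293, 0.0681]
tcp_rot: [-90.0, 0.0, -131.9]
force: [3.5, -0.0, 3.9]
gripper_width: 0.0496
```

```bash
python3 -m inch '[{"xyz":[-0.7,0,0.7],"roll":0,"jaw":45},{"xyz":[-0.7,0,0.7],"roll":0,"jaw":45},{"xyz":[-0.7,0,0.7],"roll":0,"jaw":45},{"xyz":[-0.7,0.5,0.7],"roll":0,"jaw":45},{"xyz":[-0.7,0.5,0.7],"roll":0,"jaw":45}]'; python3 -m inch '[{"xyz":[0,0.5,0],"roll":0,"jaw":45},{"xyz":[0,0.5,0],"roll":0,"jaw":45},{"xyz":[0,0.5,0],"roll":0,"jaw":45},{"xyz":[0,0.5,0],"roll":0,"jaw":45},{"xyz":[0,0.5,0],"roll":0,"jaw":45}]'
```

```text
t: 8.9
position: [0.4996, 0.1293, 0.0674]
tcp_rot: [-90.0, -0.0, -131.9]
force: [1.5, 0.7, -0.0]
gripper_width: 0.0491
t: 9.4
position: [0.4997, 0.1294, 0.067]
tcp_rot: [-90.0, -0.0, -131.9]
force: [1.5, 0.1, -0.0]
gripper_width: 0.0493
```

```bash
python3 -m inch '[{"xyz":[-0.3,0.5,0.3],"roll":0,"jaw":45},{"xyz":[-0.3,1,0.3],"roll":0,"jaw":45},{"xyz":[-0.3,1,0.3],"roll":0,"jaw":45},{"xyz":[-0.3,1,0.3],"roll":0,"jaw":45},{"xyz":[-0.3,1,0.3],"roll":0,"jaw":45}]'; python3 -m inch '[{"xyz":[0,0.5,0],"roll":0,"jaw":45},{"xyz":[0,0.5,0],"roll":0,"jaw":45},{"xyz":[0,0.5,0],"roll":0,"jaw":45},{"xyz":[0,0.5,0],"roll":0,"jaw":45},{"xyz":[0,0.5,0],"roll":0,"jaw":45}]'
```

```text
t: 9.9
position: [0.5001, 0.1294, 0.066]
tcp_rot: [-90.0, -0.0, -131.9]
force: [0.7, 0.1, -0.3]
gripper_width: 0.0492
t: 10.4
position: [0.5002, 0.1294, 0.0655]
tcp_rot: [-90.0, 0.0, -131.9]
force: [0.2, -0.4, 1.1]
gripper_width: 0.0497
```

```bash
python3 -m inch '[{"xyz":[0,0.5,0],"roll":0,"jaw":45},{"xyz":[0,0.5,0],"roll":0,"jaw":45},{"xyz":[0,0.5,0],"roll":0,"jaw":45},{"xyz":[0,0.5,0],"roll":0,"jaw":45},{"xyz":[0,0.5,0],"roll":0,"jaw":45}]'; python3 -m inch '[{"xyz":[0,0.5,0],"roll":0,"jaw":45},{"xyz":[0,0.5,0],"roll":0,"jaw":45},{"xyz":[0,0.5,0],"roll":0,"jaw":45},{"xyz":[0,0.5,0],"roll":0,"jaw":45},{"xyz":[0,0.5,0],"roll":0,"jaw":45}]'
```

```text
t: 10.9
position: [0.5003, 0.1294, 0.0652]
tcp_rot: [-90.0, 0.0, -131.9]
force: [0.3, -0.1, 5.5]
gripper_width: 0.049
t: 11.4
position: [0.5003, 0.1294, 0.0649]
tcp_rot: [-90.0, 0.0, -131.9]
force: [-2.8, 0.2, 9.0]
gripper_width: 0.0492
```

Resting on the thread (about 9 N at TCP z 0.065), so it is riding on top. I'll turn anticlockwise gently, raising slightly and keeping the nut's axis fixed.

```bash
python3 -m inch '[{"xyz":[0,-0.1,-0.1],"roll":-4,"jaw":45},{"xyz":[0,-0.3,-0.3],"roll":-8,"jaw":45},{"xyz":[0.1,-0.5,-0.4],"roll":-12,"jaw":45},{"xyz":[0.1,-0.7,-0.6],"roll":-16,"jaw":45},{"xyz":[0.1,-0.7,-0.6],"roll":-16,"jaw":45}]'; python3 -c "
from cell import bot
s=bot.state();print(s['torque'])"
```

```text
t: 11.9
position: [0.5008, 0.1299, 0.0661]
tcp_rot: [-89.9, 0.1, -115.7]
force: [1.1, -1.0, 11.7]
gripper_width: 0.0491
[-0.02481406 -0.16588339 -0.00348858]
```

```bash
python3 -m inch '[{"xyz":[0,-0.4,-0.1],"roll":-4,"jaw":45},{"xyz":[0,-0.7,-0.3],"roll":-8,"jaw":45},{"xyz":[0.1,-1,-0.4],"roll":-12,"jaw":45},{"xyz":[0.1,-1.2,-0.6],"roll":-16,"jaw":45},{"xyz":[0.1,-1.2,-0.6],"roll":-16,"jaw":45}]'; python3 -c "
from cell import bot
s=bot.state();print(s['torque'])"
```

```text
t: 12.4
position: [0.5004, 0.13, 0.0674]
tcp_rot: [-89.8, 0.0, -99.7]
force: [2.3, -0.3, 12.9]
gripper_width: 0.0495
[-0.16803709 -0.40264874  0.00223614]
```

```bash
python3 -m inch '[{"xyz":[0,-0.4,0],"roll":-4,"jaw":45},{"xyz":[0,-0.7,0],"roll":-8,"jaw":45},{"xyz":[0.1,-1,-0.1],"roll":-12,"jaw":45},{"xyz":[0.1,-1.2,-0.3],"roll":-16,"jaw":45},{"xyz":[0.1,-1.2,-0.3],"roll":-16,"jaw":45}]'; python3 -c "
from cell import bot
s=bot.state();print(s['torque'])"
```

```text
t: 12.9
position: [0.4999, 0.1298, 0.0681]
tcp_rot: [-89.9, -0.0, -83.7]
force: [4.2, -0.7, 4.2]
gripper_width: 0.0491
[ 0.14336383 -1.01043046 -0.02331693]
```

```bash
python3 -m inch '[{"xyz":[0,0,0.4],"roll":-2,"jaw":45},{"xyz":[0,0,0.4],"roll":-4,"jaw":45},{"xyz":[0,0,0.4],"roll":-6,"jaw":45},{"xyz":[0,0,0.4],"roll":-8,"jaw":45},{"xyz":[0,0,0.4],"roll":-8,"jaw":45}]'; python3 -c "
from cell import bot
s=bot.state();print(s['torque'])"
```

```text
t: 13.4
position: [0.4999, 0.1299, 0.0678]
tcp_rot: [-89.9, -0.0, -75.9]
force: [4.6, -0.3, 0.0]
gripper_width: 0.0491
[-0.06677063 -1.18236623  0.02674599]
```

```bash
python3 -m inch '[{"xyz":[0,0.5,0.3],"roll":0,"jaw":45},{"xyz":[0,1,0.5],"roll":0,"jaw":45},{"xyz":[0,1.5,0.5],"roll":0,"jaw":45},{"xyz":[0,1.5,0.5],"roll":0,"jaw":45},{"xyz":[0,1.5,0.5],"roll":0,"jaw":45}]'; python3 -c "
from cell import bot
s=bot.state();print(s['torque'])"
```

```text
t: 13.9
position: [0.5002, 0.13, 0.0663]
tcp_rot: [-89.9, -0.0, -75.9]
force: [6.1, -1.5, 2.0]
gripper_width: 0.0489
[-0.3751002  -1.30297608  0.08308984]
```

```bash
python3 -m inch '[{"xyz":[0,0.5,0],"roll":0,"jaw":45},{"xyz":[0,1,0],"roll":0,"jaw":45},{"xyz":[0,1.5,0],"roll":0,"jaw":45},{"xyz":[0,1.5,0],"roll":0,"jaw":45},{"xyz":[0,1.5,0],"roll":0,"jaw":45}]'; python3 -c "
from cell import bot
s=bot.state();print(s['torque'])"
```

```text
t: 14.4
position: [0.5005, 0.1301, 0.065]
tcp_rot: [-89.9, -0.0, -75.9]
force: [7.5, -0.2, 3.3]
gripper_width: 0.0493
[-0.29034737 -1.58308108  0.22999809]
```

```bash
python3 -m inch '[{"xyz":[0,0,0.5],"roll":-2,"jaw":45},{"xyz":[0,0,1],"roll":-4,"jaw":45},{"xyz":[0,0.5,1],"roll":-4,"jaw":45},{"xyz":[0,1,1],"roll":-4,"jaw":45},{"xyz":[0,1,1],"roll":-4,"jaw":45}]'; python3 -c "
from cell import bot
s=bot.state();print(s['torque'])"
```

```text
t: 14.9
position: [0.5003, 0.1302, 0.0633]
tcp_rot: [-90.0, 0.0, -71.9]
force: [1.0, -0.9, -2.0]
gripper_width: 0.0491
[-0.16139322 -0.40231823  0.06164618]
```

Forces are gone and it is dropping. I'll follow it down.

```bash
python3 -m inch '[{"xyz":[0,0.5,0],"roll":0,"jaw":45},{"xyz":[0,1,0],"roll":0,"jaw":45},{"xyz":[0,1.5,0],"roll":0,"jaw":45},{"xyz":[0,2,0],"roll":0,"jaw":45},{"xyz":[0,2,0],"roll":0,"jaw":45}]';python3 -m inch '[{"xyz":[0,0.5,0],"roll":0,"jaw":45},{"xyz":[0,1,0],"roll":0,"jaw":45},{"xyz":[0,1.5,0],"roll":0,"jaw":45},{"xyz":[0,1.5,0],"roll":0,"jaw":45},{"xyz":[0,1.5,0],"roll":0,"jaw":45}]'; python3 -c "
from cell import bot
s=bot.state();print(s['torque'])"
```

```text
t: 15.4
position: [0.5004, 0.1303, 0.0615]
tcp_rot: [-90.0, 0.0, -71.9]
force: [0.2, 0.5, -0.6]
gripper_width: 0.0492
t: 15.9
position: [0.5006, 0.1302, 0.0601]
tcp_rot: [-90.0, 0.0, -71.9]
force: [0.3, 0.3, -0.6]
gripper_width: 0.0493
[-0.00144363 -0.02565192 -0.02032243]
```

```bash
python3 -m inch '[{"xyz":[0,0.5,0],"roll":0,"jaw":45},{"xyz":[0,1,0],"roll":0,"jaw":45},{"xyz":[0,1,0],"roll":0,"jaw":45},{"xyz":[0,1,0],"roll":0,"jaw":45},{"xyz":[0,1,0],"roll":0,"jaw":45}]';python3 -m inch '[{"xyz":[0,0.5,0],"roll":0,"jaw":45},{"xyz":[0,1,0],"roll":0,"jaw":45},{"xyz":[0,1,0],"roll":0,"jaw":45},{"xyz":[0,1,0],"roll":0,"jaw":45},{"xyz":[0,1,0],"roll":0,"jaw":45}]'
```

```text
t: 16.4
position: [0.5006, 0.1303, 0.0591]
tcp_rot: [-90.0, 0.0, -71.9]
force: [0.5, -0.9, -0.3]
gripper_width: 0.0492
t: 16.9
position: [0.5006, 0.1303, 0.0581]
tcp_rot: [-90.0, 0.0, -71.9]
force: [-0.0, 0.0, -0.6]
gripper_width: 0.049
```

```bash
python3 -m inch '[{"xyz":[0,0.5,0],"roll":0,"jaw":45},{"xyz":[0,1,0],"roll":0,"jaw":45},{"xyz":[0,1,0],"roll":0,"jaw":45},{"xyz":[0,1,0],"roll":0,"jaw":45},{"xyz":[0,1,0],"roll":0,"jaw":45}]'; python3 -c "
from h import *
snap('scene','s5');crop('s5',300,200,460,320,'c5',5);print(bot.state()['force'])"
```

```text
t: 17.4
position: [0.5008, 0.1303, 0.0576]
tcp_rot: [-90.0, 0.0, -71.9]
force: [-2.1, 0.2, 10.8]
gripper_width: 0.0491
[-3.07339481 -0.33357055 10.72787801]
```

View pics/c5.png

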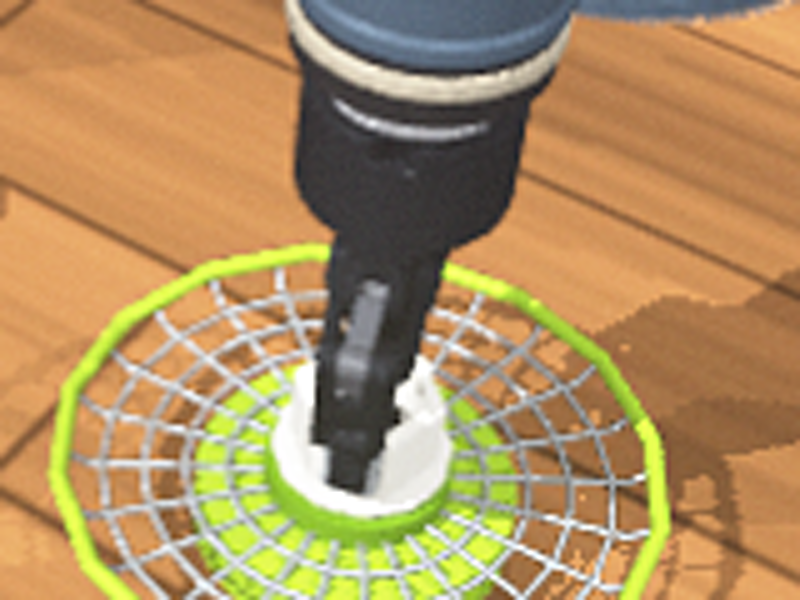

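The nut is sitting in the entry: TCP z ≈0.058 and 10 N of floor contact, with the picture showing the flange just above the hub. Now clockwise.

```bash
python3 -m inch '[{"xyz":[0,-0.3,0],"roll":4,"jaw":45},{"xyz":[0,-0.3,0],"roll":8,"jaw":45},{"xyz":[0,-0.3,0],"roll":12,"jaw":45},{"xyz":[0,-0.3,0],"roll":16,"jaw":45},{"xyz":[0,-0.3,0],"roll":16,"jaw":45}]'; python3 -c "
from cell import bot
s=bot.state();print(s['torque'])"
```

```text
t: 17.95
position: [0.501, 0.1303, 0.0577]
tcp_rot: [-89.9, 0.0, -87.9]
force: [0.2, -0.0, 5.5]
gripper_width: 0.0491
[-0.09094587 -0.1288642  -0.04792022]
```

```bash
python3 -m inch '[{"xyz":[0,0.2,0],"roll":4,"jaw":45},{"xyz":[0,0.4,0],"roll":8,"jaw":45},{"xyz":[0,0.6,0],"roll":12,"jaw":45},{"xyz":[0,0.8,0],"roll":16,"jaw":45},{"xyz":[0,0.8,0],"roll":16,"jaw":45}]'; python3 -c "
from cell import bot
s=bot.state();print(s['torque'])"
```

```text
t: 18.45
position: [0.5006, 0.1302, 0.0566]
tcp_rot: [-90.0, -0.0, -103.8]
force: [0.0, 0.5, 1.9]
gripper_width: 0.0491
[ 0.02770571 -0.1284847  -0.01386551]
```

```bash
python3 -m inch '[{"xyz":[0,0.3,0],"roll":4,"jaw":45},{"xyz":[0,0.6,0],"roll":8,"jaw":45},{"xyz":[0,0.9,0],"roll":12,"jaw":45},{"xyz":[0,1.2,0],"roll":16,"jaw":45},{"xyz":[0,1.2,0],"roll":16,"jaw":45}]'; python3 -c "
from cell import bot
s=bot.state();print(s['torque'])"
```

```text
t: 18.95
position: [0.5006, 0.1302, 0.0553]
tcp_rot: [-90.0, -0.0, -119.8]
force: [1.1, -0.2, -0.0]
gripper_width: 0.0494
[ 0.06173957 -0.22632323  0.03691972]
```

```bash
python3 -m inch '[{"xyz":[0,0.3,0],"roll":3,"jaw":45},{"xyz":[0,0.5,0],"roll":6,"jaw":45},{"xyz":[0,0.7,0],"roll":9,"jaw":45},{"xyz":[0,0.9,0],"roll":12,"jaw":45},{"xyz":[0,0.9,0],"roll":12,"jaw":45}]'; python3 -c "
from cell import bot
s=bot.state();print(s['torque'])"
```

```text
t: 19.45
position: [0.5006, 0.1302, 0.0545]
tcp_rot: [-90.0, -0.0, -131.7]
force: [0.9, 0.3, 0.5]
gripper_width: 0.0496
[-0.05304869 -0.11416514 -0.0199751 ]
```

```bash
python3 -m inch '[{"xyz":[0,0.2,0],"roll":2,"jaw":45},{"xyz":[0,0.3,0],"roll":4,"jaw":45},{"xyz":[0,0.5,0],"roll":6,"jaw":45},{"xyz":[0,0.6,0],"roll":8,"jaw":45},{"xyz":[0,0.6,0],"roll":8,"jaw":45}]'; python3 -c "
from cell import bot
s=bot.state();print(s['torque'])"
```

```text
t: 19.95
position: [0.5008, 0.1302, 0.0544]
tcp_rot: [-90.0, 0.0, -139.7]
force: [-1.9, -0.6, 9.7]
gripper_width: 0.0488
[-0.03915987  0.53688423 -0.03602078]
```

```bash
python3 -m inch '[{"xyz":[0,0,0],"roll":2,"jaw":45},{"xyz":[0,0,0],"roll":4,"jaw":45},{"xyz":[0,0,0],"roll":6,"jaw":45},{"xyz":[0,0,0],"roll":8,"jaw":45},{"xyz":[0,0,0],"roll":8,"jaw":45}]'; python3 -c "
from h import *
s=bot.state();print(s['torque'],s['joint_positions'][5])
"
```

```text
t: 20.45
position: [0.5009, 0.1303, 0.0544]
tcp_rot: [-90.0, 0.0, -147.7]
force: [-1.2, -0.9, 8.6]
gripper_width: 0.0497
[-0.00993211  0.43744109 -0.07755166] 162.24366353987708
```

```bash
python3 -m inch '[{"xyz":[0,0,0],"roll":2,"jaw":45},{"xyz":[0,0,0],"roll":4,"jaw":45},{"xyz":[0,0,0],"roll":6,"jaw":45},{"xyz":[0,0,0],"roll":6,"jaw":45},{"xyz":[0,0,0],"roll":6,"jaw":45}]'; python3 -c "
from h import *
s=bot.state();print(s['torque'],s['joint_positions'][5])
snap('scene','s6');crop('s6',300,200,460,320,'c6',5)"
```

```text
t: 20.95
position: [0.501, 0.1303, 0.0544]
tcp_rot: [-90.0, 0.0, -153.6]
force: [-1.3, -1.7, 9.1]
gripper_width: 0.0491
[0.06556731 0.40996937 0.02011636] 168.17765878517034
```

View pics/c6.png

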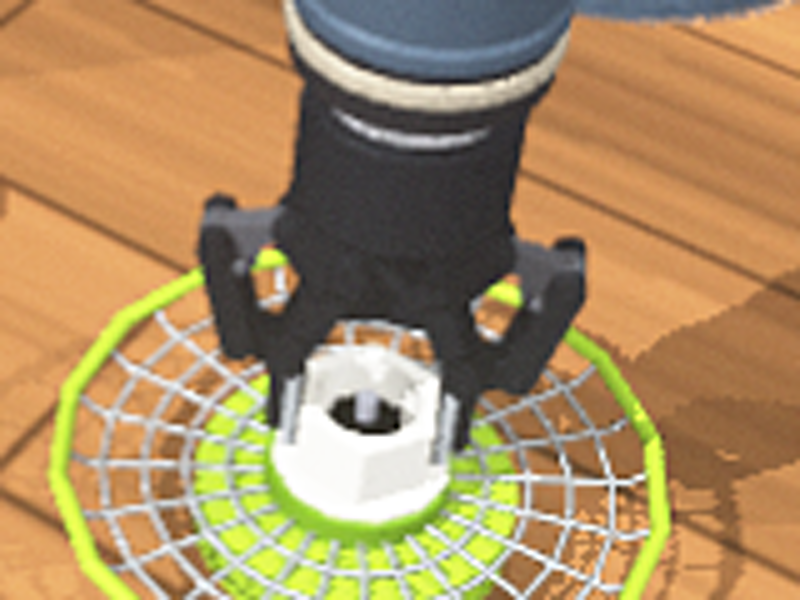

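The flange (bottom edge y≈520) lies on the hub, with the shaft centred in the bore at (365,405). Height and force no longer change as it turns. Releasing and retreating.

```bash
python3 -m inch '[{"xyz":[0,-0.5,0],"roll":0,"jaw":66},{"xyz":[0,-0.5,0],"roll":0,"jaw":66},{"xyz":[0,-0.5,0],"roll":0,"jaw":66},{"xyz":[0,-0.5,0],"roll":0,"jaw":66},{"xyz":[0,-10,0],"roll":0,"jaw":66}]'; python3 -m inch '[{"xyz":[0,-30,0],"roll":0,"jaw":66},{"xyz":[0,-60,0],"roll":0,"jaw":66},{"xyz":[0,-90,0],"roll":0,"jaw":66},{"xyz":[0,-120,0],"roll":0,"jaw":66},{"xyz":[0,-120,0],"roll":0,"jaw":66}]'; python3 -m inch '[{"xyz":[40,0,0],"roll":0,"jaw":66},{"xyz":[80,0,0],"roll":0,"jaw":66},{"xyz":[120,0,0],"roll":0,"jaw":66},{"xyz":[120,0,0],"roll":0,"jaw":66},{"xyz":[120,0,0],"roll":0,"jaw":66}]'; python3 -c "
from h import *
snap('scene','s7');snap('top','t7')
a=cv2.imread('pics/s7.png');b=cv2.imread('pics/t7.png')
c=lambda i,u,v:cv2.resize(i[v-50:v+50,u-33:u+33],(396,600),interpolation=cv2.INTER_CUBIC)
cv2.imwrite('pics/c7.png',np.hstack([c(a,373,290),c(b,259,229)]))
d=load('s7');print([np.round(w2px(d,(.498,.128,z)),1) for z in(.048,.08,.088)])"
```

```text
t: 21.5
position: [0.4998, 0.13, 0.0633]
tcp_rot: [-90.0, -0.1, -153.8]
force: [0.1, -0.7, -0.3]
gripper_width: 0.0659
t: 22.0
position: [0.5024, 0.1307, 0.1884]
tcp_rot: [-89.9, 0.3, -153.8]
force: [0.8, -0.1, -0.1]
gripper_width: 0.066
t: 22.5
position: [0.3926, 0.0772, 0.1843]
tcp_rot: [-90.0, 0.1, -153.9]
force: [0.6, -0.6, 0.9]
gripper_width: 0.0662
[array([371.7, 290. ]), array([373.4, 278.5]), array([373.9, 275.5])]
```

View pics/c7.png

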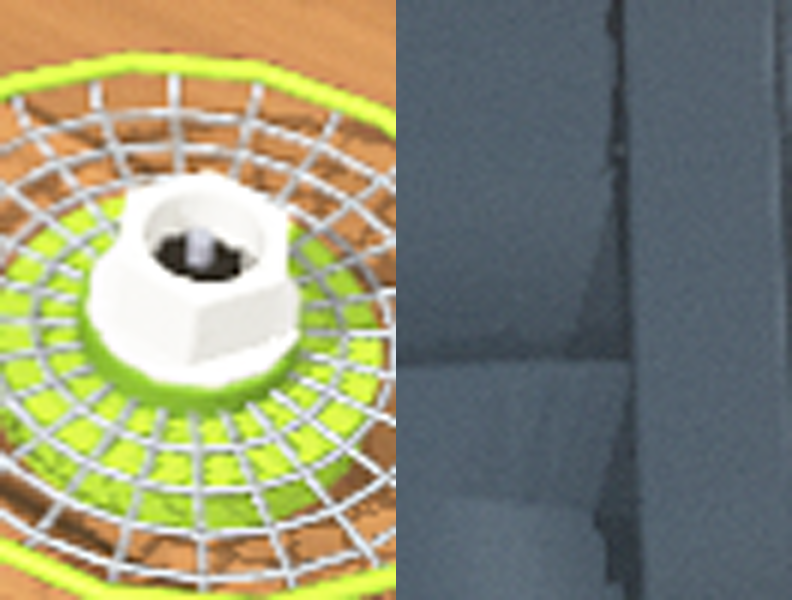

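View pics/s7.png

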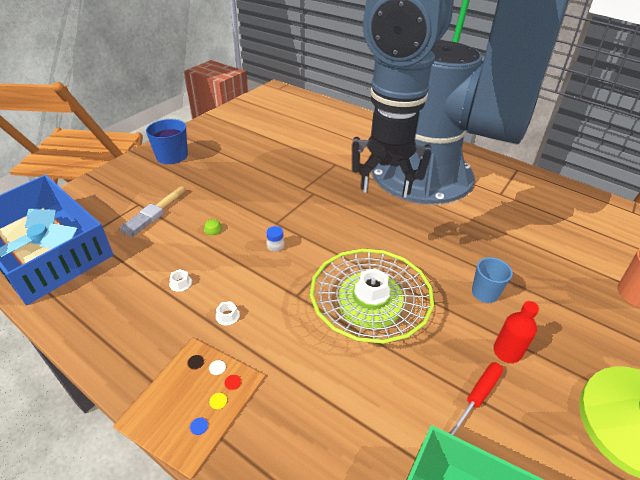

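The nut is flat on the hub at (373,288), its front flange edge at row ≈304 where home predicts 303–304. Everything else is where it was.

```bash
python3 -c "
from cell import bot
print(bot.hand_in())"
```

```text
the job is handed in; nothing more can be done
None
```

The big white nut is on the neck, flange down and fully home, and I handed the job in at about 22.6 s.

- **Fitting:** I set the nut down and felt it riding on the thread. I turned it anticlockwise about 60° until it dropped into the entry, about 7 mm below where it first rested. Then I turned it clockwise about 82° in all.
- **Seating:** It came down about 3.5 mm over the clockwise turn. For the last 14° its height (TCP at 54.4 mm) and the roughly 9 N of contact force did not change. That means the flange is on the hub.
- **Last checks:** After release the scene picture showed the nut flat on the hub, its flange edge within about a pixel of the position expected when home. The other things had not moved and the arm was clear.
- **Disagreed or failed:**
  - My first camera estimate of the neck was 2–3 mm off; I corrected it by feel from the sideways forces, 7.5 N at most.
  - The arm blocked the last top-camera view, so the final check rests on the scene camera alone.

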